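Clear the two piles of biology supplies into their trays

TASK

The class left its supplies in two piles: take the piles apart and put each of the five things (slide box, instrument tin, culture dish, cover-glass box and jar) into the cream tray that has its outline, lying flat inside the recess and turned to fit it. Keep every thing upright throughout, so that nothing spills.

Things in the scene. Friction and masses are not known exactly. Their poses are not given: they have to be found in the camera images.
- slide_box_center (a point): Wooden microscope-slide box, a flat rectangular block 88 x 56 mm, 32 mm high, about 150 g. Always the bottom of one of the two piles, standing on the bench, with either the round dish or the square box on it. Origin at its centre, half-way up; z up, x along its 88 mm length.
- tin_center (a point): Long narrow grey metal instrument tin, 112 x 40 mm, 32 mm high, about 140 g. Always the bottom of the other pile, standing on the bench, with either the round dish or the square box on it. Origin at its centre, half-way up; z up, x along its 112 mm length.
- dish_center (a point): Round closed clear-plastic culture dish with a tan filling, 60 mm diameter, 18 mm high, about 60 g. At the start on top of the slide box or the tin, with the jar standing on it. Origin at its centre, half-way up; z up.
- cover_box_center (a point): Small square white plastic cover-glass box, 44 x 44 mm, 18 mm high, about 50 g. At the start on top of whichever of slide box and tin does not carry the dish. Origin at its centre, half-way up; z up, x and y along its sides.
- jar_center (a point): Small amber specimen jar with a black lid, a cylinder 30 mm diameter, 40 mm high, about 50 g. At the start it stands on the dish, as the top of a pile of three. Origin at its centre, half-way up; z up.
- slide_tray: Tray of the slide box: shallow rectangular tray with a recess of 102 x 70 mm (outside 110 x 78 mm). Fixed to the bench. Cream plastic rim with a dark grey recess floor; base 3 mm thick, rim 4 mm thick with its top 7 mm above the bench; the recess is 7 mm larger than its thing all round. Origin on the bench under the middle of the recess (recess floor at +3 mm); z up, x along its length.
- tin_tray: Tray of the tin: shallow long narrow tray with a recess of 126 x 54 mm (outside 134 x 62 mm). Fixed to the bench. Cream plastic rim with a dark grey recess floor; base 3 mm thick, rim 4 mm thick with its top 7 mm above the bench; the recess is 7 mm larger than its thing all round. Origin on the bench under the middle of the recess (recess floor at +3 mm); z up, x along its length.
- dish_tray: Tray of the dish: shallow round tray, the larger of the two round ones, with a recess of 74 mm diameter (outside 82 mm). Fixed to the bench. Cream plastic rim with a dark grey recess floor; base 3 mm thick, rim 4 mm thick with its top 7 mm above the bench; the recess is 7 mm larger than its thing all round. Origin on the bench under the middle of the recess (recess floor at +3 mm); z up.
- cover_tray: Tray of the cover-glass box: shallow square tray with a recess of 58 x 58 mm (outside 66 mm). Fixed to the bench. Cream plastic rim with a dark grey recess floor; base 3 mm thick, rim 4 mm thick with its top 7 mm above the bench; the recess is 7 mm larger than its thing all round. Origin on the bench under the middle of the recess (recess floor at +3 mm); z up, x and y along its sides.
- jar_tray: Tray of the jar: shallow round tray, the smaller of the two round ones, with a recess of 44 mm diameter (outside 52 mm). Fixed to the bench. Cream plastic rim with a dark grey recess floor; base 3 mm thick, rim 4 mm thick with its top 7 mm above the bench; the recess is 7 mm larger than its thing all round. Origin on the bench under the middle of the recess (recess floor at +3 mm); z up.

How it is judged:
At the end, for the whole second after the job is handed in: Each thing rests in its own tray: centre within 12 mm of the tray's, flat on the recess floor, not on the rim (height within 1.7 mm, tilt under 0.08 rad), at rest; slide box and tin along their trays within 0.25 rad, either way round; square box's sides along its tray's within 0.3 rad (horizontal distance between slide_box_center and slide_tray below 0.012 m and z of slide_box_center in the frame of slide_tray between 0.017 and 0.0207 m and angle between each of slide_box_center, tin_center, dish_center, cover_box_center, jar_center's own z axis and vertical below 0.08 rad and linear speed of each of slide_box, tin, dish, cover_box, jar below 0.02 m/s and angle between the x axis of slide_box_center and the x axis of slide_tray, either way round below 0.25 rad and horizontal distance between tin_center and tin_tray below 0.012 m and z of tin_center in the frame of tin_tray between 0.017 and 0.0207 m and angle between the x axis of tin_center and the x axis of tin_tray, either way round below 0.25 rad and horizontal distance between dish_center and dish_tray below 0.012 m and z of dish_center in the frame of dish_tray between 0.01 and 0.0137 m and horizontal distance between cover_box_center and cover_tray below 0.012 m and z of cover_box_center in the frame of cover_tray between 0.01 and 0.0137 m and (angle between the x axis of cover_box_center and the x axis of cover_tray, either way round below 0.3 rad or angle between the x axis of cover_box_center and the y axis of cover_tray, either way round below 0.3 rad) and horizontal distance between jar_center and jar_tray below 0.012 m and z of jar_center in the frame of jar_tray between 0.021 and 0.0247 m); the robot touches nothing.
It fails at once if one of the five things was tipped by more than 0.6 rad (angle between any of slide_box_center, tin_center, dish_center, cover_box_center, jar_center's own z axis and vertical above 0.6 rad).
It also fails if it takes over 125 s, if anything falls off the work surface, if the arm or the gripper's body presses on something with over 40 N, if the wrist force passes 120 N, or if a joint passes its speed limit or range.

ROBOT

A 6-joint arm with a two-finger parallel gripper is mounted at the origin on the work surface. World frame = base frame: x ahead of the robot, y to its left, z up, the work surface at z = 0. Lengths are in m, angles in rad, forces in N, time in s.
With the tool pointing down it reaches from about 0.375 to 0.75 m from the base axis. Payload 9 kg.
Tool frame: the origin (TCP) lies midway between the tips of the shut fingers; the grasp point (between the pads) lies 19 mm behind it (ctrl.hold_point_z is the z of the grasp point in the tool frame, in m); z points along the fingers, y is the line along which they close (so a half turn about z gives the same grasp; the last joint's range is limited). The gripper opens to 85 mm and grips with 20 to 120 N. Pads are 22 mm wide; open, the fingers measure 114 mm over their backs; the gripper's body (76 mm by 85 mm) begins 54 mm behind the grasp point. The pads swing forward as they close: fully open they stand 13 mm farther back than shut.
Start: joints at [0.968, 0.104, 0.097, 1.564, 0, 1.353], TCP at [0.225, 0.556, 0.231] pointing down, gripper open.
Joint ranges: [-2.99, 2.99], [-0.84, 1.86], [-1.1, 1.16], [-1.84, 2.11], [-1.51, 1.56], [-3.14, 3.14]. Speed limits (rad/s): [2.22, 2.22, 2.57, 3.14, 3.14, 3.14].

INTERFACE

Orientations are given as [roll, pitch, yaw] about the fixed x, y, z axes, in that order (R = Rz(yaw) Ry(pitch) Rx(roll)).
In Python, from workcell import ctrl, eyes, ticket gives the robot as it stands.
- The arm moves only by the tool play_rows, never from a script. Its argument "series" is a list of rows, each a list of 3 entries, a list of its own where there are three numbers: the shift along the tool's x, y, z as a fraction of full scale, then the turn about the tool's z as a fraction of full scale, then the opening, from -1 (shut) to 1 (fully open). In form: [[[tx, ty, tz], turn, hand], ...]. A call has 1 to 12 rows; each row shifts and turns the commanded pose from where the row before left it, along the tool's axes as they then stand; what a row does not reach is not made up. Full scale, the value 1, is 0.04 m for a shift and 0.15 rad for a turn. A row lasts 1/8 s, in which the tool goes at most 62.5 mm and 10.7 degrees, less where a joint would pass 70% of its speed; a pose out of reach is approached as far as the arm can. A call with a number of a shift or a turn outside -1 to 1 is refused whole. A call with a gripper value outside its range is refused whole. The fingers move at their own pace and stop on an object; "grip_force" is the grip in N (left out, the last holds). Time passes only in rows, so rows that do not move let the fingers close. It gives the time, the measured TCP pose, the force, the opening and the grip force at its end, in the units of the state.
- ctrl.state(): the state, without advancing time (a new reading comes with each control period).
- eyes.grab_frame(name): name is "side" or "top"; returns a dict with "img" (400x640x3 uint8, blue, green, red), "z_map" (400x640 float32, m along the optical axis (not along the pixel's ray), 0 where there is no reading), "fx", "fy", "cx", "cy" (pixels), "distortion" ([k1, k2, p1, p2, k3] as OpenCV has them; the pictures are not rectified), "position" and "attitude" of the camera in the world. Camera axes: x right, y up, looking along -z (the intrinsics and any distortion apply to the point x, -y, -z); pixel columns grow to the right and rows downward; lengths in m; the calibration is good to about 2 mm. A picture is of the moment at which its call begins.
- ticket.close_job(): hands the job in; it is judged then, once.
The state is a dict: "clock": time; "joints": joint angles; "joint_velocities": joint speeds; "effort": joint torques, N m; "tool_pos": TCP position; "ee_rot": TCP orientation; "force": force on the tool from outside, world axes, zero at the start; "wrist_torque": the same for the moment, N m; "grip_width": finger opening in m; "grasp_force": force on a finger pad.
Only numpy, scipy, OpenCV 4.12 (cv2) and the standard library are available. Lean on these libraries where they do the work, as an engineer would, in place of code of your own. Each camera call takes 0.05 s, during which the arm holds its last target. There are 200 camera calls.

## Working session

There is one attempt and no reset: what is moved stays moved. The work goes in short steps, Python scripts to look and compute and a tool call to move; the robot and the scene stay as the last step left them, time stands still between calls to the robot, and variables do not carry over. Pictures are saved under pics/ and viewed, at most 14 in all, crops included, and the job is handed in when it is done.

Besides the shell and the picture viewer there is one more tool, called after "Emit:" as name([rows], argument=value, ...), one row to a line, values as JSON. play_rows: Moves the arm, as the interface text tells. Its arguments: {"type":"object","properties":{"series":{"type":"array"},"grip_force":{"type":"number"}},"required":["series"]}

```bash
ls; mkdir -p pics; python3 - <<'E'
from workcell import ctrl, eyes
import cv2,numpy as np
s=ctrl.state(); print({k:np.round(v,3).tolist() for k,v in s.items()}, ctrl.hold_point_z)
for n in("top","side"):
    f=eyes.grab_frame(n); cv2.imwrite(f"pics/{n}0.png",f["img"]); np.savez(f"{n}0.npz",**f)
    print(n,[f[k] for k in("fx","fy","cx","cy","distortion","position","attitude")])
E
```

```text
pics
{'clock': 0.0, 'joints': [0.968, 0.105, 0.096, 1.564, 0.0, 1.353], 'joint_velocities': [-0.001, -0.0, -0.001, 0.002, -0.0, 0.0], 'effort': [-0.001, -55.693, 50.365, 0.017, -0.0, -0.0], 'tool_pos': [0.225, 0.556, 0.231], 'ee_rot': [-3.14, -0.0, 2.757], 'force': [0.683, 0.107, -0.992], 'wrist_torque': [0.035, 0.008, -0.057], 'grasp_force': 0.0, 'grip_width': 0.085} -0.0187
top [450.9334655769238, 450.9334655769238, 318.3768521529811, 205.8777969385592, array([-0.05233099,  0.        ,  0.        ,  0.        ,  0.        ]), array([ 0.4245158 , -0.02499084,  1.22363431]), array([ 0.09441007,  0.00455615, -1.55445088])]
side [476.66380041151984, 476.66380041151984, 322.15387863262816, 199.35955024513453, array([-0.03700097,  0.        ,  0.        ,  0.        ,  0.        ]), array([ 0.16051902, -0.66192171,  0.90947462]), array([ 0.73526575, -0.00849414, -0.49493621])]
```

View pics/top0.png

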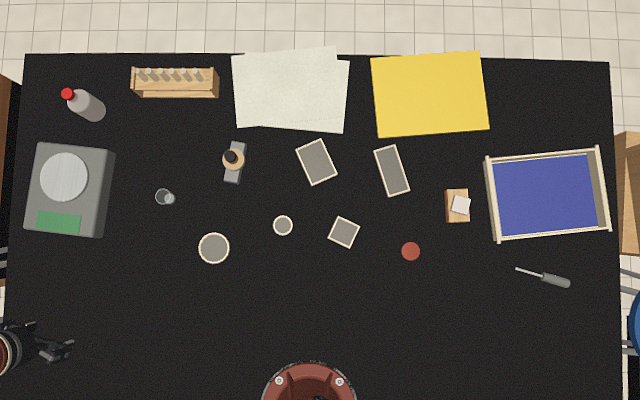

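View pics/side0.png

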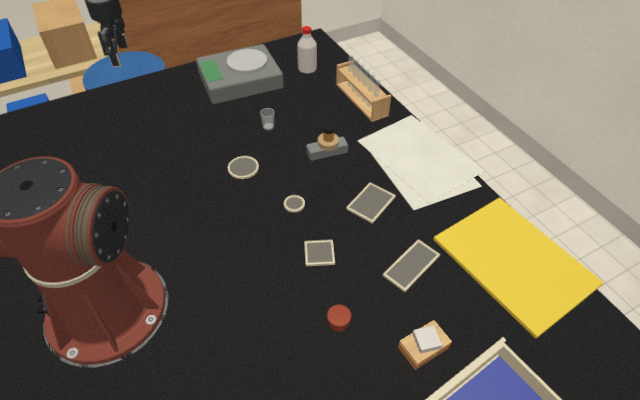

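The top view shows the tin, dish and jar pile at (234,162) and the slide box with the cover box at (457,206). The trays are slide (316,162), tin (391,171), dish (214,248), jar (283,225) and cover (344,232). A glass at (165,197) and a red object at (411,251) are obstacles.

```bash
cat > h.py <<'E'
import numpy as np,cv2
from scipy.spatial.transform import Rotation as Rn
def load(f): return {k:f[k] for k in (f.files if hasattr(f,"files") else f)}
def rays(f,uv):
    K=np.array([[f["fx"],0,f["cx"]],[0,f["fy"],f["cy"]],[0,0,1.]])
    p=cv2.undistortPoints(np.asarray(uv,float).reshape(-1,1,2),K,np.asarray(f["distortion"],float)).reshape(-1,2)
    d=np.c_[p[:,0],-p[:,1],-np.ones(len(p))]
    return d@Rn.from_euler("xyz",f["attitude"]).as_matrix().T
def cloud(f):
    v,u=np.mgrid[0:400,0:640]; d=rays(f,np.c_[u.ravel(),v.ravel()])
    return (np.asarray(f["position"])+d*f["z_map"].reshape(-1,1)).reshape(400,640,3)
def onplane(f,uv,z):
    d=rays(f,uv); p=np.asarray(f["position"]); return p+d*((z-p[2])/d[:,2])[:,None]
def comp(mask,seed):
    n,l=cv2.connectedComponents(mask.astype(np.uint8)); 
    return l==l[seed[1],seed[0]]
def rect(f,m,z):
    v,u=np.nonzero(m); P=onplane(f,np.c_[u,v],z)[:,:2]
    (c,wh,a)=cv2.minAreaRect((P*1000).astype(np.float32)); 
    if wh[0]<wh[1]: wh=wh[::-1]; a+=90
    return np.round(c,1),np.round(wh,1),round((a+90)%180-90,1),len(u)
E
python3 - <<'E'
from h import *
f=load(np.load("top0.npz")); C=cloud(f); hsv=cv2.cvtColor(f["img"],cv2.COLOR_BGR2HSV)
br=hsv[...,2]>70
for n,s in dict(slide=(316,162),tin=(391,171),dish=(214,248),jar=(283,225),cover=(344,232)).items():
    print(n,*rect(f,comp(br,s),.007))
print("bench z",np.median(C[280:300,200:400,2]), "tray z",C[162,316,2],C[171,391,2])
for n,(x0,x1,y0,y1) in dict(A=(215,255,135,190),B=(440,478,182,230)).items():
    Z=C[y0:y1,x0:x1,2]
    print(n,np.histogram(Z,bins=np.arange(0.01,.11,.005)))
    for lo,hi in((.022,.04),(.04,.06),(.075,.1)):
        m=np.zeros((400,640),bool); m[y0:y1,x0:x1]=(Z>lo)&(Z<hi)
        if m.sum()>20:
            zz=np.median(C[m][:,2]);print(lo,round(float(zz),4),*rect(f,m,zz), "mean",C[m][:,:2].mean(0).round(4))
crop=lambda x0,x1,y0,y1:cv2.resize(f["img"][y0:y1,x0:x1],(400,400),interpolation=cv2.INTER_CUBIC)
cv2.imwrite("pics/c0.png",np.hstack([crop(205,265,130,190),crop(430,490,175,235)]))
E
```

```text
slide [661.4  -8.6] [114.3  81.9] 25.3 1231
tin [ 640.8 -214.8] [138.5  66.9] 17.8 1219
dish [421.7 264.2] [85.3 84.9] -43.6 809
jar [486.2  79.8] [54.2 54.1] -89.0 342
cover [471.1 -85.6] [70.  69.8] -25.6 675
bench z 0.0003159924134568115 tray z 0.002005180420431074 0.007357746977632695
A (array([ 15,  14,  13,  71, 205,  43,   8, 134, 111,   7,   6,   6,   7,
         4,   4,  50,  49,   4,   0]), array([0.01 , 0.015, 0.02 , 0.025, 0.03 , 0.035, 0.04 , 0.045, 0.05 ,
       0.055, 0.06 , 0.065, 0.07 , 0.075, 0.08 , 0.085, 0.09 , 0.095,
       0.1  , 0.105]))
0.022 0.032 [652.2 206.8] [110.2  49. ] -10.0 329 mean [0.6462 0.2101]
0.04 0.0497 [655.6 210.4] [58.6 56.7] -88.1 260 mean [0.6537 0.2064]
0.075 0.0899 [656.5 210.4] [31. 26.] -89.2 111 mean [0.6564 0.2114]
B (array([ 18,  18,  17,  71, 276,  73,  13, 127, 162,   5,   0,   0,   0,
         0,   0,   0,   0,   0,   0]), array([0.01 , 0.015, 0.02 , 0.025, 0.03 , 0.035, 0.04 , 0.045, 0.05 ,
       0.055, 0.06 , 0.065, 0.07 , 0.075, 0.08 , 0.085, 0.09 , 0.095,
       0.1  , 0.105]))
0.022 0.0325 [ 546.4 -388.1] [88.6 59.5] 2.8 430 mean [ 0.5448 -0.3847]
0.04 0.0503 [ 545.8 -389.6] [46.6 45.7] 75.1 307 mean [ 0.546  -0.3896]
```

View pics/c0.png

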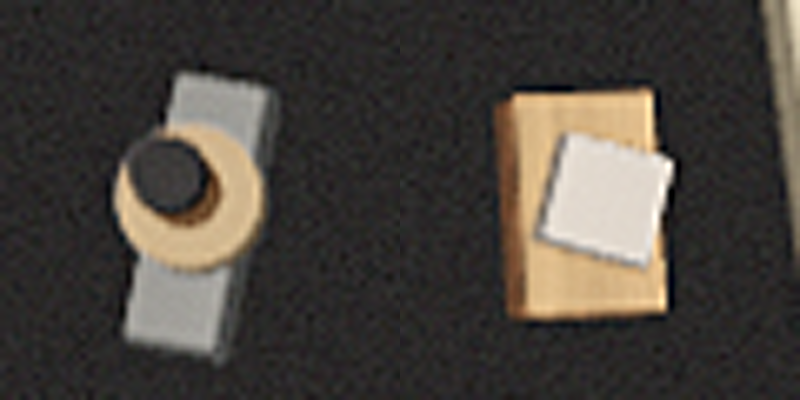

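```bash
cat > go.py <<'E'
import sys,numpy as np
from workcell import ctrl
s=ctrl.state(); p=np.array(s["tool_pos"]); yaw=s["ee_rot"][2]
# usage: go.py x y [yawdeg]   -> total turn first, then shift in tool axes after turning
x,y=map(float,sys.argv[1:3]); ty=np.radians(float(sys.argv[3])) if len(sys.argv)>3 else yaw
d=(ty-yaw+np.pi/2)%np.pi-np.pi/2; 
j6=s["joints"][5]-d; ty=yaw+d
dx,dy=x-p[0],y-p[1]
print("pose",p.round(4),"yaw",round(np.degrees(yaw),1),"grip",round(s["grip_width"],4),"F",np.round(s["force"],1))
print("turn units",round(-d/.15,2),"shift units tool x,y",round((dx*np.cos(ty)+dy*np.sin(ty))/.04,3),round((dx*np.sin(ty)-dy*np.cos(ty))/.04,3))
E
python3 go.py .6565 .211
```

```text
pose [0.225  0.5559 0.2306] yaw 158.0 grip 0.0853 F [-0.1 -0.5  1. ]
turn units -0.0 shift units tool x,y -13.234 -3.942
```

Emit:
play_rows([
  [[-0.5, -0.15, 0], 0, 0.2],
  [[-1, -0.3, 0], 0, 0.2],
  [[-1, -0.3, 0], 0, 0.2],
  [[-1, -0.3, 0], 0, 0.2],
  [[-1, -0.3, 0], 0, 0.2],
  [[-1, -0.3, 0], 0, 0.2],
  [[-1, -0.3, 0], 0, 0.2],
  [[-1, -0.3, 0], 0, 0.2],
  [[-1, -0.3, 0], 0, 0.2],
  [[-1, -0.3, 0], 0, 0.2],
  [[-1, -0.3, 0], 0, 0.2],
  [[-1, -0.3, 0], 0, 0.2],
], grip_force=30)

```text
clock: 1.6
tool_pos: [0.601, 0.2533, 0.2311]
ee_rot: [-3.141, -0.0, 2.756]
force: [0.1, 1.1, -0.1]
grip_width: 0.0515
grasp_force: 0.0
```

Emit:
play_rows([
  [[-0.8, -0.3, 0], 0, 0.2],
  [[-0.8, -0.2, 0], 0, 0.2],
  [[-0.1, 0, 0], 0, 0.2],
  [[0, 0, 0], 0, 0.2],
  [[0, 0, 0], 0, 0.2],
])

```text
clock: 2.22
tool_pos: [0.6547, 0.2121, 0.2316]
ee_rot: [3.141, -0.0, 2.758]
force: [0.3, 0.2, 0.2]
grip_width: 0.0512
grasp_force: 0.0
```

```bash
python3 go.py .6565 .211
```

```text
pose [0.6547 0.2121 0.2316] yaw 158.0 grip 0.0512 F [0.3 0.2 0.2]
turn units -0.0 shift units tool x,y -0.053 -0.007
```

Emit:
play_rows([
  [[-0.05, 0, 0.5], 0, 0.2],
  [[0, 0, 1], 0, 0.2],
  [[0, 0, 1], 0, 0.2],
  [[0, 0, 0.8], 0, 0.2],
  [[0, 0, 0.5], 0, 0.2],
  [[0, 0, 0.3], 0, 0.2],
  [[0, 0, 0.2], 0, 0.2],
  [[0, 0, 0], 0, 0.2],
  [[0, 0, 0], 0, -1],
  [[0, 0, 0], 0, -1],
  [[0, 0, 0], 0, -1],
  [[0, 0, 0], 0, -1],
])

```text
clock: 3.72
tool_pos: [0.6579, 0.2108, 0.0605]
ee_rot: [3.141, 0.002, 2.757]
force: [0.2, -1.0, 6.0]
grip_width: 0.0291
grasp_force: 29.8
```

Emit:
play_rows([
  [[0, 0, 0], 0, -1],
  [[0, 0, -0.2], 0, -1],
  [[0, 0, -0.6], 0, -1],
  [[0, 0, -0.8], 0, -1],
  [[0, 0, -0.5], 0, -1],
  [[0, 0, 0], 0, -1],
  [[0, 0, 0], 0, -1],
])

```text
clock: 4.6
tool_pos: [0.6567, 0.2107, 0.1419]
ee_rot: [-3.141, -0.001, 2.757]
force: [0.0, 0.0, -0.6]
grip_width: 0.029
grasp_force: 29.7
```

```bash
python3 go.py .4862 .0798; python3 - <<'E'
from workcell import eyes
import cv2,numpy as np
f=eyes.grab_frame("side"); np.savez("s1.npz",**f); cv2.imwrite("pics/s1.png",cv2.resize(f["img"][60:260,200:440],(720,600)))
f=eyes.grab_frame("top"); np.savez("t1.npz",**f)
E
```

```text
pose [0.6567 0.2107 0.1419] yaw 158.0 grip 0.029 F [ 0.   0.  -0.6]
turn units -0.0 shift units tool x,y 2.721 -4.632
```

View pics/s1.png

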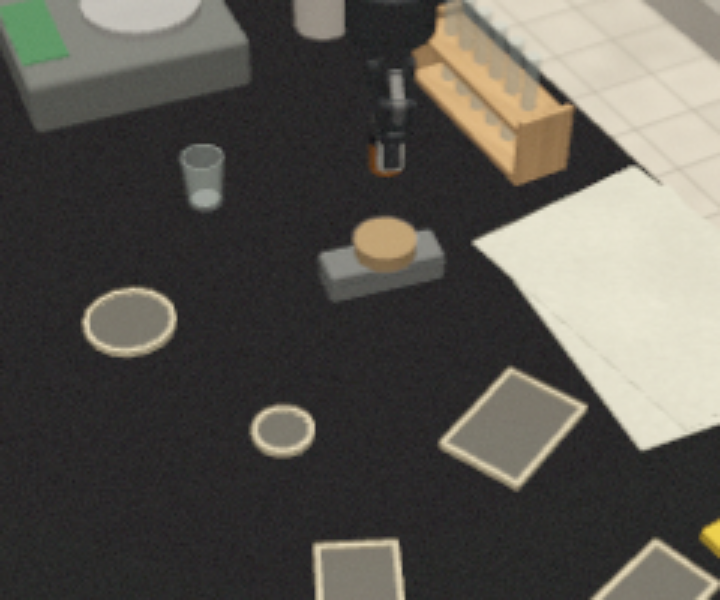

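The jar is gripped upright at crop (385,160), and the dish is left on the tin at (385,240).

Emit:
play_rows([
  [[0.2, -0.4, 0], 0, -1],
  [[0.5, -0.8, 0], 0, -1],
  [[0.5, -0.8, 0], 0, -1],
  [[0.5, -0.8, 0], 0, -1],
  [[0.5, -0.8, 0], 0, -1],
  [[0.42, -0.73, 0], 0, -1],
  [[0.1, -0.3, 0], 0, -1],
  [[0, 0, 0.4], 0, -1],
  [[0, 0, 0.7], 0, -1],
  [[0, 0, 0.7], 0, -1],
  [[0, 0, 0.4], 0, -1],
  [[0, 0, 0], 0, -1],
])

```text
clock: 6.2
tool_pos: [0.4859, 0.0804, 0.0536]
ee_rot: [-3.141, -0.003, 2.757]
force: [-0.1, -0.1, -1.1]
grip_width: 0.0293
grasp_force: 29.8
```

```bash
python3 go.py .4862 .0798; python3 - <<'E'
from h import *
f=load(np.load("t1.npz")); C=cloud(f); hsv=cv2.cvtColor(f["img"],cv2.COLOR_BGR2HSV)
s=f["img"][130:195,210:262]; cv2.imwrite("pics/t1.png",cv2.resize(s,(520,650))[:600])
E
```

```text
pose [0.4859 0.0804 0.0536] yaw 158.0 grip 0.0293 F [-0.1 -0.1 -1.1]
turn units -0.0 shift units tool x,y -0.012 -0.011
```

Emit:
play_rows([
  [[0, 0, 0.5], 0, -1],
  [[0, 0, 0.3], 0, -1],
  [[0, 0, 0.18], 0, -1],
  [[0, 0, 0], 0, -1],
  [[0, 0, 0], 0, -1],
  [[0, 0, 0], 0, 0.1],
  [[0, 0, 0], 0, 0.1],
  [[0, 0, 0], 0, 0.1],
  [[0, 0, -0.5], 0, 0.1],
  [[0, 0, -1], 0, 0.1],
  [[0, 0, -1], 0, 0.1],
  [[0, 0, -1], 0, 0.2],
])

```text
clock: 7.7
tool_pos: [0.4867, 0.08, 0.1575]
ee_rot: [3.141, 0.0, 2.757]
force: [0.5, 0.1, 0.4]
grip_width: 0.0515
grasp_force: 0.0
```

```bash
python3 - <<'E'
from h import *
from workcell import eyes
f=load(eyes.grab_frame("top")); np.savez("t2.npz",**f); g=load(eyes.grab_frame("side"))
a=cv2.resize(f["img"][130:190,205:265],(400,400),interpolation=cv2.INTER_CUBIC)
b=cv2.resize(g["img"][110:230,240:360],(400,400),interpolation=cv2.INTER_CUBIC)
cv2.imwrite("pics/t2.png",np.hstack([a,b]))
C=cloud(f);Z=C[...,2]
hsv=cv2.cvtColor(f["img"],cv2.COLOR_BGR2HSV); sat=hsv[...,1]
W=np.zeros((400,640),bool); W[135:190,215:255]=1
m=comp(W&(sat>70)&(hsv[...,2]>120),(234,162)); print("dish",*rect(f,m,.05))
E
python3 go.py .655 .2085 75
```

```text
dish [659.7 208.4] [56.6 45.4] 65.6 301
pose [0.4892 0.0797 0.1609] yaw 158.0 grip 0.051 F [0.4 0.3 0.6]
turn units 9.65 shift units tool x,y 4.182 3.171
```

View pics/t2.png

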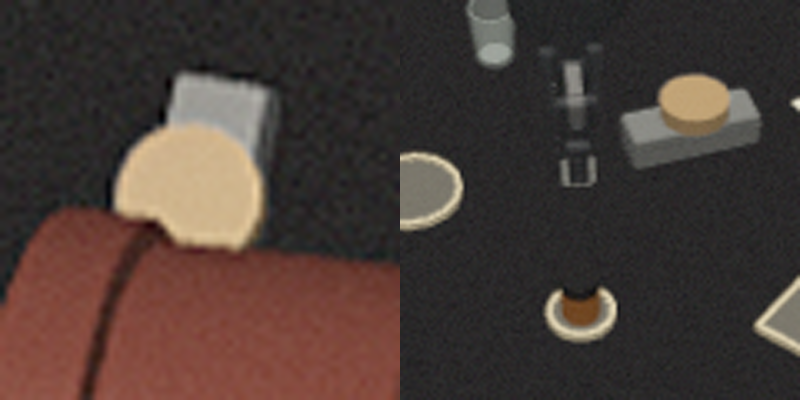

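```bash
python3 - <<'E'
from h import *
f=load(np.load("top0.npz")); g=load(np.load("side0.npz"))
print(onplane(f,[[232.6,158.7]],.05),onplane(g,[[328.2,140.3]],.05))
# tin top corners from t0 crop
c=np.array([[177,72],[270,90],[218,352],[125,337]])/6.667+[205,130]-.4
P=onplane(f,c,.032)[:,:2]; print(P.round(4),P.mean(0)); e=(P[0]+P[1]-P[2]-P[3])/2; print(np.linalg.norm(e),np.degrees(np.arctan2(e[1],e[0])))
E
```

```text
[[0.65746988 0.21146101 0.05      ]] [[0.65446881 0.20297671 0.05      ]]
[[0.7112 0.2209]
 [0.7042 0.1828]
 [0.5969 0.2002]
 [0.6024 0.2379]] [0.65368669 0.21042606]
0.10944387157415195 -9.036290732925776
```

```bash
python3 - <<'E'
from h import *
g=load(np.load("s1.npz")); hsv=cv2.cvtColor(g["img"],cv2.COLOR_BGR2HSV); C=cloud(g)
W=np.zeros((400,640),bool); W[120:165,300:355]=1
m=comp(W&(hsv[...,1]>70)&(hsv[...,2]>100)&(C[...,2]>.046),(328,140)); print("dish",*rect(g,m,.05),C[m].mean(0))
v,u=np.nonzero(m);print(u.min(),u.max(),v.min(),v.max())
# jar tray & jar cross-check with side0 trays
g0=load(np.load("side0.npz")); br=cv2.cvtColor(g0["img"],cv2.COLOR_BGR2HSV)[...,2]>80
for n,s in dict(jar=(294,203),dish=(243,167),cover=(319,252),slide=(371,203),tin=(411,265)).items(): print(n,*rect(g0,comp(br,s),.007))
E
```

```text
dish [655.9 206.6] [62.7 55.1] 62.2 247 [0.65572969 0.20633595 0.04998543]
318 338 132 147
jar [485.1  76.3] [61.3 53.3] 63.1 323
dish [420.9 260.8] [91.4 84.2] 66.8 601
cover [470.3 -89. ] [74.1 69.4] 65.6 777
slide [661.1 -11.8] [119.   84.1] 25.2 1143
tin [ 640.6 -217.6] [141.7  66.3] 18.1 1500
```

```bash
python3 go.py .656 .210 170.5
```

```text
pose [0.4892 0.0797 0.1609] yaw 158.0 grip 0.051 F [0.4 0.3 0.6]
turn units -1.46 shift units tool x,y -3.576 3.9
```

Emit:
play_rows([
  [[0, 0, 0], -0.73, 1],
  [[0, 0, 0], -0.73, 1],
  [[-0.4, 0.4, 0], 0, 1],
  [[-0.7, 0.8, 0], 0, 1],
  [[-0.8, 0.9, 0], 0, 1],
  [[-0.8, 0.9, 0], 0, 1],
  [[-0.6, 0.6, 0], 0, 1],
  [[-0.27, 0.3, 0.4], 0, 1],
  [[0, 0, 0.6], 0, 1],
  [[0, 0, 0.6], 0, 1],
  [[0, 0, 0], 0, 1],
  [[0, 0, 0], 0, 1],
])

```text
clock: 9.3
tool_pos: [0.6536, 0.2102, 0.0929]
ee_rot: [3.141, 0.001, 2.976]
force: [-0.5, 0.8, 1.3]
grip_width: 0.085
grasp_force: 0.0
```

```bash
python3 go.py .656 .210 170.5
```

```text
pose [0.6536 0.2102 0.0929] yaw 170.5 grip 0.085 F [-0.5  0.8  1.3]
turn units -0.0 shift units tool x,y -0.06 0.004
```

Emit:
play_rows([
  [[-0.06, 0, 0.4], 0, 1],
  [[0, 0, 0.5], 0, 1],
  [[0, 0, 0.4], 0, 1],
  [[0, 0, 0.17], 0, 1],
  [[0, 0, 0], 0, 1],
  [[0, 0, 0], 0, 0],
  [[0, 0, 0], 0, 0],
  [[0, 0, 0], 0, 0],
  [[0, 0, 0], 0, 0],
  [[0, 0, 0], 0, 0],
], grip_force=30)

```text
clock: 10.55
tool_pos: [0.6566, 0.21, 0.0347]
ee_rot: [3.141, 0.002, 2.976]
force: [-0.8, 0.1, 6.6]
grip_width: 0.0587
grasp_force: 32.7
```

Emit:
play_rows([
  [[0, 0, -0.2], 0, 0],
  [[0, 0, -0.5], 0, 0],
  [[0, 0, -0.7], 0, 0],
  [[0, 0, -0.7], 0, 0],
  [[0, 0, -0.3], 0, 0],
  [[0, 0, 0], 0, 0],
  [[0, 0, 0], 0, 0],
])

```text
clock: 11.42
tool_pos: [0.6551, 0.2098, 0.128]
ee_rot: [-3.141, -0.002, 2.976]
force: [-0.6, 0.7, -0.7]
grip_width: 0.0585
grasp_force: 32.4
```

```bash
python3 go.py .4217 .264; python3 - <<'E'
from workcell import eyes
import cv2,numpy as np
f=eyes.grab_frame("side"); np.savez("s3.npz",**f); cv2.imwrite("pics/s3.png",cv2.resize(f["img"][60:220,220:380],(600,600)))
E
```

```text
pose [0.6551 0.2098 0.128 ] yaw 170.5 grip 0.0585 F [-0.6  0.7 -0.7]
turn units -0.0 shift units tool x,y 5.98 0.374
```

View pics/s3.png

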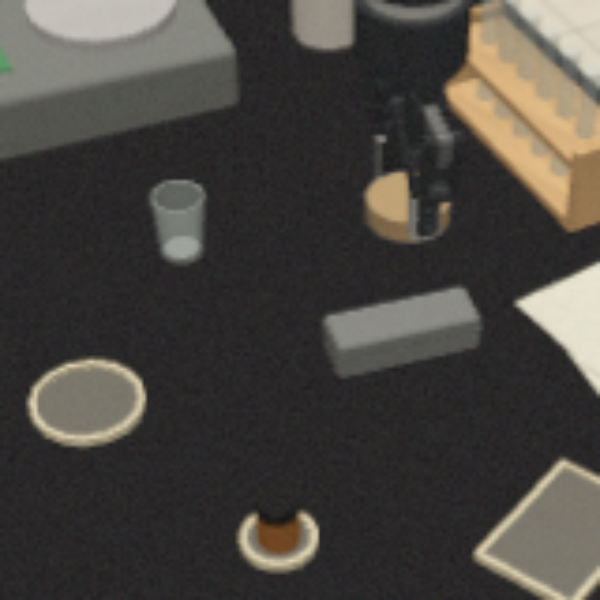

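Emit:
play_rows([
  [[0.4, 0, 0], 0, 0],
  [[0.7, 0.05, 0], 0, 0],
  [[0.8, 0.05, 0], 0, 0],
  [[0.8, 0.05, 0], 0, 0],
  [[0.8, 0.05, 0], 0, 0],
  [[0.8, 0.05, 0], 0, 0],
  [[0.7, 0.05, 0], 0, 0],
  [[0.6, 0.05, 0.4], 0, 0],
  [[0.38, 0.02, 0.7], 0, 0],
  [[0, 0, 0.7], 0, 0],
  [[0, 0, 0.6], 0, 0],
  [[0, 0, 0], 0, 0],
])

```text
clock: 12.98
tool_pos: [0.4201, 0.2633, 0.0308]
ee_rot: [-3.14, -0.004, 2.976]
force: [0.4, -0.3, -1.1]
grip_width: 0.0589
grasp_force: 32.6
```

```bash
python3 go.py .4217 .264
```

```text
pose [0.4201 0.2633 0.0308] yaw 170.5 grip 0.0589 F [ 0.4 -0.3 -1.1]
turn units -0.0 shift units tool x,y -0.037 0.025
```

Emit:
play_rows([
  [[-0.03, 0.02, 0.3], 0, 0],
  [[0, 0, 0.15], 0, 0],
  [[0, 0, 0.1], 0, 0],
  [[0, 0, 0], 0, 0],
  [[0, 0, 0], 0, 0],
])

```text
clock: 13.6
tool_pos: [0.4238, 0.2646, 0.0116]
ee_rot: [3.141, 0.0, 2.976]
force: [-0.1, 0.0, -1.4]
grip_width: 0.0587
grasp_force: 32.6
```

Emit:
play_rows([
  [[0.04, 0, 0.07], 0, 0],
  [[0, 0, 0.03], 0, 0],
  [[0, 0, 0], 0, 0],
  [[0, 0, 0], 0, 0],
])

```text
clock: 14.1
tool_pos: [0.4221, 0.2648, 0.0074]
ee_rot: [3.141, 0.0, 2.976]
force: [-1.0, 0.5, -1.5]
grip_width: 0.0588
grasp_force: 32.6
```

Emit:
play_rows([
  [[0, 0, 0], 0, 1],
  [[0, 0, 0], 0, 1],
  [[0, 0, 0], 0, 1],
  [[0, 0, -0.4], 0, 1],
  [[0, 0, -0.8], 0, 1],
  [[0, 0, -1], 0, 1],
  [[0, 0, -0.8], 0, 1],
  [[0, 0, 0], 0, 1],
  [[0, 0, 0], 0, 1],
])

```text
clock: 15.22
tool_pos: [0.422, 0.2648, 0.1275]
ee_rot: [3.141, 0.0, 2.976]
force: [-0.3, -0.2, 0.0]
grip_width: 0.0856
grasp_force: 0.0
```

```bash
python3 - <<'E'
from h import *
from workcell import eyes
f=load(eyes.grab_frame("top")); np.savez("t4.npz",**f); g=load(eyes.grab_frame("side"))
a=cv2.resize(f["img"][130:270,180:320],(400,400),interpolation=cv2.INTER_CUBIC)
b=cv2.resize(g["img"][110:230,220:340],(400,400),interpolation=cv2.INTER_CUBIC)
cv2.imwrite("pics/t4.png",np.hstack([a,b]))
C=cloud(f);Z=C[...,2]
m=np.zeros((400,640),bool); m[135:195,210:265]=(Z[135:195,210:265]>.026)&(Z[135:195,210:265]<.04)
print("tin",*rect(f,m,.032))
g4=cloud(g); gm=np.zeros((400,640),bool); gm[120:170,295:360]=(abs(g4[120:170,295:360,2]-.032)<.005); print("tin side",*rect(g,gm,.032))
E
python3 go.py .6537 .2100
```

```text
tin [653.4 210.6] [109.1  41.6] -9.6 597
tin side [652.2 205. ] [112.1  44.8] -9.2 412
pose [0.4214 0.2646 0.1265] yaw 170.5 grip 0.0851 F [-0.3  0.7  0.1]
turn units -0.0 shift units tool x,y -5.953 -0.388
```

View pics/t4.png

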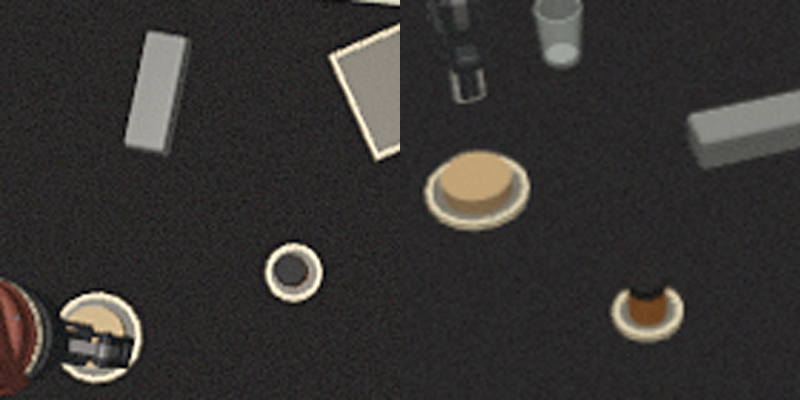

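Both the dish (crop 100,335 in the top view, 477,185 in the side view) and the jar sit inside their trays. The tin is clear.

Emit:
play_rows([
  [[-0.4, -0.03, 0], 0, 1],
  [[-0.8, -0.05, 0], 0, 1],
  [[-1, -0.06, 0], 0, 1],
  [[-1, -0.06, 0], 0, 1],
  [[-1, -0.06, 0], 0, 1],
  [[-1, -0.06, 0], 0, 1],
  [[-0.5, -0.05, 0], 0, 1],
  [[-0.25, -0.02, 0.5], 0, 1],
  [[0, 0, 0.8], 0, 1],
  [[0, 0, 0.5], 0, 1],
  [[0, 0, 0], 0, 1],
  [[0, 0, 0], 0, 1],
])

```text
clock: 16.82
tool_pos: [0.6545, 0.2103, 0.0563]
ee_rot: [3.141, 0.001, 2.976]
force: [-0.6, 0.6, 0.3]
grip_width: 0.0853
grasp_force: 0.0
```

```bash
python3 go.py .6534 .2103
```

```text
pose [0.6545 0.2103 0.0563] yaw 170.5 grip 0.0853 F [-0.6  0.6  0.3]
turn units -0.0 shift units tool x,y 0.028 -0.005
```

Emit:
play_rows([
  [[0.03, 0, 0.4], 0, 1],
  [[0, 0, 0.4], 0, 1],
  [[0, 0, 0.25], 0, 1],
  [[0, 0, 0.12], 0, 1],
  [[0, 0, 0], 0, 1],
  [[0, 0, 0], 0, -0.5],
  [[0, 0, 0], 0, -0.5],
  [[0, 0, 0], 0, -0.5],
  [[0, 0, 0], 0, -0.5],
  [[0, 0, 0], 0, -0.5],
  [[0, 0, 0], 0, -0.5],
], grip_force=45)

```text
clock: 18.2
tool_pos: [0.6535, 0.2104, 0.0093]
ee_rot: [3.141, 0.001, 2.976]
force: [0.2, 0.5, 4.7]
grip_width: 0.0392
grasp_force: 47.7
```

Emit:
play_rows([
  [[0, 0, -0.2], 0, -0.5],
  [[0, 0, -0.5], 0, -0.5],
  [[0, 0, -0.7], 0, -0.5],
  [[0, 0, -0.7], 0, -0.5],
  [[0, 0, -0.7], 0, -0.5],
  [[0, 0, 0], 0, -0.5],
  [[0, 0, 0], 0, -0.5],
])

```text
clock: 19.08
tool_pos: [0.6527, 0.2103, 0.1201]
ee_rot: [-3.142, -0.001, 2.976]
force: [0.8, 0.1, -1.9]
grip_width: 0.0391
grasp_force: 47.0
```

```bash
python3 go.py .6408 -.2148 197.8
```

```text
pose [0.6527 0.2103 0.1201] yaw 170.5 grip 0.0391 F [ 0.8  0.1 -1.9]
turn units -3.18 shift units tool x,y 3.532 -10.028
```

Emit:
play_rows([
  [[0, 0, 0], -0.8, -0.5],
  [[0, 0, 0], -0.8, -0.5],
  [[0, 0, 0], -0.8, -0.5],
  [[0, 0, 0], -0.79, -0.5],
  [[0, 0, 0], 0, -0.5],
  [[0.2, -0.5, 0], 0, -0.5],
  [[0.3, -0.9, 0], 0, -0.5],
  [[0.35, -1, 0], 0, -0.5],
  [[0.35, -1, 0], 0, -0.5],
  [[0.35, -1, 0], 0, -0.5],
  [[0.35, -1, 0], 0, -0.5],
  [[0.35, -1, 0], 0, -0.5],
])

```text
clock: 20.58
tool_pos: [0.6453, -0.0633, 0.1202]
ee_rot: [3.141, -0.0, -2.832]
force: [-0.0, 0.1, -0.7]
grip_width: 0.0389
grasp_force: 47.0
```

Emit:
play_rows([
  [[0.35, -1, 0], 0, -0.5],
  [[0.35, -1, 0], 0, -0.5],
  [[0.35, -1, 0], 0, -0.5],
  [[0.23, -0.63, 0], 0, -0.5],
  [[0, 0, 0.5], 0, -0.5],
  [[0, 0, 0.8], 0, -0.5],
  [[0, 0, 0.6], 0, -0.5],
  [[0, 0, 0], 0, -0.5],
  [[0, 0, 0], 0, -0.5],
])

```text
clock: 21.7
tool_pos: [0.6424, -0.2144, 0.0452]
ee_rot: [-3.141, 0.001, -2.828]
force: [0.2, 0.8, -1.0]
grip_width: 0.0392
grasp_force: 46.9
```

```bash
python3 go.py .6408 -.2148 197.9
```

```text
pose [ 0.6424 -0.2144  0.0452] yaw -162.1 grip 0.0392 F [ 0.2  0.8 -1. ]
turn units 0.0 shift units tool x,y 0.041 0.003
```

Emit:
play_rows([
  [[0.04, 0, 0.3], 0, -0.5],
  [[0, 0, 0.3], 0, -0.5],
  [[0, 0, 0.2], 0, -0.5],
  [[0, 0, 0], 0, -0.5],
  [[0, 0, 0], 0, -0.5],
])

```text
clock: 22.32
tool_pos: [0.6405, -0.2153, 0.0121]
ee_rot: [3.141, -0.0, -2.829]
force: [-0.4, -0.8, -2.0]
grip_width: 0.0393
grasp_force: 47.4
```

Emit:
play_rows([
  [[0, 0, 0], 0, 0.3],
  [[0, 0, 0], 0, 0.3],
  [[0, 0, 0], 0, 0.3],
  [[0, 0, -0.4], 0, 0.3],
  [[0, 0, -0.8], 0, 0.5],
  [[0, 0, -1], 0, 0.6],
  [[0, 0, -0.8], 0, 0.6],
  [[0, 0, 0], 0, 0.6],
  [[0, 0, 0], 0, 0.6],
])

```text
clock: 23.45
tool_pos: [0.6405, -0.2153, 0.1326]
ee_rot: [-3.142, 0.0, -2.829]
force: [0.4, -0.0, -0.5]
grip_width: 0.0684
grasp_force: 0.0
```

```bash
python3 - <<'E'
from h import *
from workcell import eyes
f=load(eyes.grab_frame("top")); np.savez("t5.npz",**f); g=load(eyes.grab_frame("side"))
b=cv2.resize(g["img"][150:390,300:540],(600,600),interpolation=cv2.INTER_CUBIC)
cv2.imwrite("pics/t5.png",b)
C=cloud(f);Z=C[...,2]
def q(lo,hi,z):
    m=np.zeros((400,640),bool); m[180:232,438:480]=(Z[180:232,438:480]>lo)&(Z[180:232,438:480]<hi); print(*rect(f,m,z))
q(.045,.06,.05);q(.026,.06,.033)
E
python3 go.py .5458 -.3896 165.5
```

```text
[ 546.2 -390.1] [45.9 44.9] 75.1 287
[ 547.  -390.9] [88.4 62.4] 0.9 714
pose [ 0.64   -0.2151  0.1314] yaw -162.1 grip 0.0682 F [-0.5 -1.  -0.9]
turn units 3.77 shift units tool x,y 1.186 -4.814
```

View pics/t5.png

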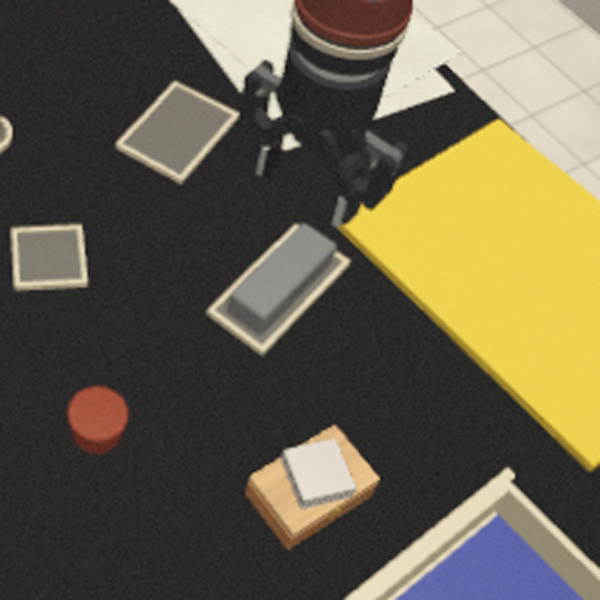

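The tin is centred in its tray at crop (283,275). The cover box is still on the slide box at (318,470).

Emit:
play_rows([
  [[0, 0, 0], 0.94, 0.6],
  [[0, 0, 0], 0.94, 0.6],
  [[0, 0, 0], 0.94, 0.6],
  [[0, 0, 0], 0.95, 0.6],
  [[0, 0, 0], 0, 0.6],
  [[0.2, -0.8, 0], 0, 0.6],
  [[0.25, -1, 0], 0, 0.6],
  [[0.25, -1, 0], 0, 0.6],
  [[0.25, -1, 0], 0, 0.6],
  [[0.22, -1, 0], 0, 0.6],
  [[0, 0, 0.8], 0, 0.6],
  [[0, 0, 0], 0, 0.6],
])

```text
clock: 25.05
tool_pos: [0.5454, -0.3883, 0.0972]
ee_rot: [3.138, -0.005, 2.891]
force: [-1.1, 0.9, 0.5]
grip_width: 0.0683
grasp_force: 0.0
```

```bash
python3 go.py .546 -.390 165.3
```

```text
pose [ 0.5454 -0.3883  0.0972] yaw 165.6 grip 0.0683 F [-1.1  0.9  0.5]
turn units 0.04 shift units tool x,y -0.024 -0.038
```

Emit:
play_rows([
  [[-0.02, -0.03, 0.4], 0, 0.6],
  [[0, 0, 0.5], 0, 0.6],
  [[0, 0, 0.4], 0, 0.6],
  [[0, 0, 0.25], 0, 0.6],
  [[0, 0, 0], 0, 0.6],
  [[0, 0, 0], 0, -0.4],
  [[0, 0, 0], 0, -0.4],
  [[0, 0, 0], 0, -0.4],
  [[0, 0, 0], 0, -0.4],
  [[0, 0, 0], 0, -0.4],
], grip_force=30)

```text
clock: 26.3
tool_pos: [0.5482, -0.3914, 0.0396]
ee_rot: [-3.141, 0.002, 2.889]
force: [-0.6, -0.2, 4.8]
grip_width: 0.0427
grasp_force: 31.8
```

Emit:
play_rows([
  [[0, 0, -0.2], 0, -0.4],
  [[0, 0, -0.5], 0, -0.4],
  [[0, 0, -0.7], 0, -0.4],
  [[0, 0, -0.7], 0, -0.4],
  [[0, 0, -0.3], 0, -0.4],
  [[0, 0, 0], 0, -0.4],
  [[0, 0, 0], 0, -0.4],
])

```text
clock: 27.18
tool_pos: [0.5473, -0.3905, 0.1332]
ee_rot: [3.141, -0.001, 2.889]
force: [-0.5, -0.1, -0.9]
grip_width: 0.043
grasp_force: 31.2
```

```bash
python3 go.py .4711 -.0856 154.4; python3 - <<'E'
from h import *
from workcell import eyes
g=load(eyes.grab_frame("side"))
cv2.imwrite("pics/t6.png",cv2.resize(g["img"][220:400,360:540],(600,600),interpolation=cv2.INTER_CUBIC))
E
```

```text
pose [ 0.5473 -0.3905  0.1332] yaw 165.5 grip 0.043 F [-0.5 -0.1 -0.9]
turn units 1.29 shift units tool x,y 5.011 6.051
```

View pics/t6.png

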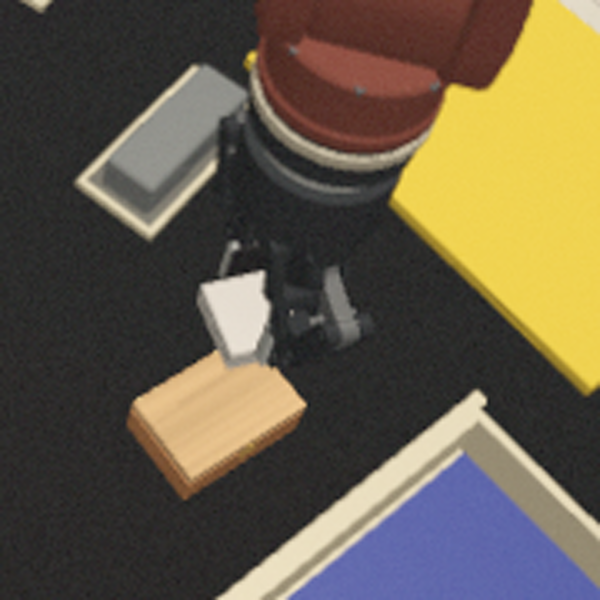

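The cover box is held level at crop (240,315), and the slide box at (215,425) is clear.

Emit:
play_rows([
  [[0, 0, 0], 0.65, -0.4],
  [[0, 0, 0], 0.64, -0.4],
  [[0, 0, 0], 0, -0.4],
  [[0.4, 0.5, 0], 0, -0.4],
  [[0.7, 0.85, 0], 0, -0.4],
  [[0.7, 0.85, 0], 0, -0.4],
  [[0.7, 0.85, 0], 0, -0.4],
  [[0.7, 0.85, 0], 0, -0.4],
  [[0.7, 0.85, 0], 0, -0.4],
  [[0.7, 0.85, 0], 0, -0.4],
  [[0.41, 0.45, 0.4], 0, -0.4],
  [[0, 0, 0.7], 0, -0.4],
])

```text
clock: 28.72
tool_pos: [0.4716, -0.0848, 0.0906]
ee_rot: [3.141, 0.002, 2.7]
force: [0.4, -0.1, -1.0]
grip_width: 0.0432
grasp_force: 31.2
```

Emit:
play_rows([
  [[0, 0, 0.7], 0, -0.4],
  [[0, 0, 0.4], 0, -0.4],
  [[0, 0, 0], 0, -0.4],
  [[0, 0, 0], 0, -0.4],
])

```text
clock: 29.22
tool_pos: [0.4719, -0.0865, 0.0475]
ee_rot: [3.142, 0.001, 2.696]
force: [-0.6, 1.5, -0.6]
grip_width: 0.0433
grasp_force: 31.2
```

```bash
python3 go.py .4711 -.0856 154.4
```

```text
pose [ 0.4719 -0.0865  0.0475] yaw 154.4 grip 0.0433 F [-0.6  1.5 -0.6]
turn units 0.01 shift units tool x,y 0.028 0.011
```

Emit:
play_rows([
  [[0.02, 0.01, 0.4], 0, -0.4],
  [[0, 0, 0.28], 0, -0.4],
  [[0, 0, 0.15], 0, -0.4],
  [[0, 0, 0.05], 0, -0.4],
  [[0, 0, 0], 0, -0.4],
  [[0, 0, 0], 0, -0.4],
])

```text
clock: 29.98
tool_pos: [0.4711, -0.0855, 0.0117]
ee_rot: [3.142, 0.001, 2.695]
force: [-0.4, -0.6, 0.1]
grip_width: 0.0429
grasp_force: 31.2
```

Emit:
play_rows([
  [[0, 0, 0], 0, 0.3],
  [[0, 0, 0], 0, 0.3],
  [[0, 0, 0], 0, 0.3],
  [[0, 0, -0.4], 0, 0.6],
  [[0, 0, -0.8], 0, 1],
  [[0, 0, -1], 0, 1],
  [[0, 0, -0.8], 0, 1],
  [[0, 0, 0], 0, 1],
  [[0, 0, 0], 0, 1],
])

```text
clock: 31.1
tool_pos: [0.4708, -0.0854, 0.1314]
ee_rot: [3.141, 0.0, 2.695]
force: [0.3, 0.3, -0.6]
grip_width: 0.0857
grasp_force: 0.0
```

```bash
python3 - <<'E'
from h import *
from workcell import eyes
f=load(eyes.grab_frame("top")); np.savez("t7.npz",**f); g=load(eyes.grab_frame("side"))
a=cv2.resize(f["img"][170:290,330:490],(400,300),interpolation=cv2.INTER_CUBIC)
b=cv2.resize(g["img"][190:310,260:420],(400,300),interpolation=cv2.INTER_CUBIC)
cv2.imwrite("pics/t7.png",np.hstack([a,b]))
C=cloud(f);Z=C[...,2]
m=np.zeros((400,640),bool); m[180:232,438:480]=(Z[180:232,438:480]>.025)&(Z[180:232,438:480]<.06); print(*rect(f,m,.033))
hsv=cv2.cvtColor(f["img"],cv2.COLOR_BGR2HSV);m&=hsv[...,2]>170;print(*rect(f,m,.032))
E
python3 go.py .5458 -.388 180
```

```text
[ 546.7 -388.4] [88.4 59.4] 1.7 716
[ 545.8 -389.9] [87.2 55.7] 2.7 679
pose [ 0.4703 -0.0851  0.1305] yaw 154.4 grip 0.0853 F [ 0.1  0.1 -0. ]
turn units -2.98 shift units tool x,y -1.889 -7.571
```

View pics/t7.png

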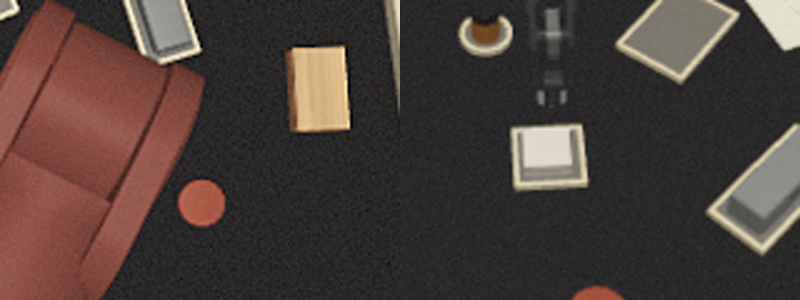

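The cover box sits square in its tray at (548,150) in the crop, and the slide box stands alone at (320,88).

```bash
python3 go.py .546 -.3895 182.5
```

```text
pose [ 0.4703 -0.0851  0.1305] yaw 154.4 grip 0.0853 F [ 0.1  0.1 -0. ]
turn units -3.27 shift units tool x,y -1.56 -7.684
```

Emit:
play_rows([
  [[0, 0, 0], -0.82, 1],
  [[0, 0, 0], -0.82, 1],
  [[0, 0, 0], -0.82, 1],
  [[0, 0, 0], -0.81, 1],
  [[0, 0, 0], 0, 1],
  [[-0.15, -0.7, 0], 0, 1],
  [[-0.2, -1, 0], 0, 1],
  [[-0.2, -1, 0], 0, 1],
  [[-0.2, -1, 0], 0, 1],
  [[-0.2, -1, 0], 0, 1],
  [[-0.2, -1, 0], 0, 1],
  [[-0.2, -1, 0], 0, 1],
])

```text
clock: 32.7
tool_pos: [0.5366, -0.3519, 0.1305]
ee_rot: [3.141, -0.001, -3.101]
force: [0.0, -0.3, 0.1]
grip_width: 0.0857
grasp_force: 0.0
```

Emit:
play_rows([
  [[-0.21, -0.98, 0], 0, 1],
  [[0, 0, 0.5], 0, 1],
  [[0, 0, 0.7], 0, 1],
  [[0, 0, 0.6], 0, 1],
  [[0, 0, 0], 0, 1],
  [[0, 0, 0], 0, 1],
])

```text
clock: 33.45
tool_pos: [0.5469, -0.3891, 0.0599]
ee_rot: [-3.141, 0.0, -3.098]
force: [0.3, -0.7, -0.3]
grip_width: 0.0852
grasp_force: 0.0
```

```bash
python3 go.py .546 -.3895 182.5
```

```text
pose [ 0.5469 -0.3891  0.0599] yaw -177.5 grip 0.0852 F [ 0.3 -0.7 -0.3]
turn units 0.0 shift units tool x,y 0.023 -0.008
```

Emit:
play_rows([
  [[0.02, 0, 0.4], 0, 1],
  [[0, 0, 0.5], 0, 1],
  [[0, 0, 0.3], 0, 1],
  [[0, 0, 0.12], 0, 1],
  [[0, 0, 0], 0, 1],
  [[0, 0, 0], 0, -0.2],
  [[0, 0, 0], 0, -0.2],
  [[0, 0, 0], 0, -0.2],
  [[0, 0, 0], 0, -0.2],
  [[0, 0, 0], 0, -0.2],
], grip_force=45)

```text
clock: 34.7
tool_pos: [0.5464, -0.39, 0.0074]
ee_rot: [-3.141, 0.001, -3.097]
force: [0.3, 0.8, 5.0]
grip_width: 0.0554
grasp_force: 49.5
```

Emit:
play_rows([
  [[0, 0, -0.2], 0, -0.2],
  [[0, 0, -0.5], 0, -0.2],
  [[0, 0, -0.7], 0, -0.2],
  [[0, 0, -0.8], 0, -0.2],
  [[0, 0, -0.8], 0, -0.2],
  [[0, 0, 0], 0, -0.2],
  [[0, 0, 0], 0, -0.2],
])

```text
clock: 35.58
tool_pos: [0.5457, -0.3895, 0.1261]
ee_rot: [3.141, -0.0, -3.098]
force: [-0.3, 0.3, -1.9]
grip_width: 0.0548
grasp_force: 48.9
```

```bash
python3 go.py .6614 -.0086 205.3
```

```text
pose [ 0.5457 -0.3895  0.1261] yaw -177.5 grip 0.0548 F [-0.3  0.3 -1.9]
turn units -2.65 shift units tool x,y -6.683 7.372
```

Emit:
play_rows([
  [[0, 0, 0], -0.9, -0.2],
  [[0, 0, 0], -0.9, -0.2],
  [[0, 0, 0], -0.85, -0.2],
  [[0, 0, 0], 0, -0.2],
  [[-0.4, 0.45, 0], 0, -0.2],
  [[-0.7, 0.77, 0], 0, -0.2],
  [[-0.8, 0.88, 0], 0, -0.2],
  [[-0.8, 0.88, 0], 0, -0.2],
  [[-0.8, 0.88, 0], 0, -0.2],
  [[-0.8, 0.88, 0], 0, -0.2],
  [[-0.8, 0.88, 0], 0, -0.2],
  [[-0.8, 0.88, 0], 0, -0.2],
])

```text
clock: 37.08
tool_pos: [0.648, -0.0509, 0.1262]
ee_rot: [3.141, -0.0, -2.702]
force: [1.3, -0.8, -1.5]
grip_width: 0.055
grasp_force: 48.8
```

Emit:
play_rows([
  [[-0.6, 0.66, 0], 0, -0.2],
  [[-0.18, 0.21, 0.4], 0, -0.2],
  [[0, 0, 0.8], 0, -0.2],
  [[0, 0, 0.7], 0, -0.2],
  [[0, 0, 0.2], 0, -0.2],
  [[0, 0, 0], 0, -0.2],
  [[0, 0, 0], 0, -0.2],
])

```text
clock: 37.95
tool_pos: [0.6623, -0.0092, 0.044]
ee_rot: [-3.14, 0.002, -2.7]
force: [0.8, 0.7, -1.3]
grip_width: 0.0552
grasp_force: 48.8
```

```bash
python3 go.py .6614 -.0086 205.3
```

```text
pose [ 0.6623 -0.0092  0.044 ] yaw -154.7 grip 0.0552 F [ 0.8  0.7 -1.3]
turn units -0.0 shift units tool x,y 0.014 0.022
```

Target z is about 0.0114 (0.0074 + 0.003 + 0.001).

Emit:
play_rows([
  [[0.01, 0.02, 0.4], 0, -0.2],
  [[0, 0, 0.25], 0, -0.2],
  [[0, 0, 0.13], 0, -0.2],
  [[0, 0, 0.04], 0, -0.2],
  [[0, 0, 0], 0, -0.2],
  [[0, 0, 0], 0, -0.2],
])

```text
clock: 38.7
tool_pos: [0.6605, -0.0082, 0.0104]
ee_rot: [3.141, -0.0, -2.7]
force: [-5.5, 0.6, 7.8]
grip_width: 0.055
grasp_force: 49.8
```

Emit:
play_rows([
  [[0, 0, 0], 0, 0.7],
  [[0, 0, 0], 0, 0.7],
  [[0, 0, 0], 0, 0.7],
  [[0, 0, 0], 0, 0.7],
  [[0, 0, -0.4], 0, 0.8],
  [[0, 0, -0.8], 0, 1],
  [[0, 0, -1], 0, 1],
  [[0, 0, -1], 0, 1],
  [[0, 0, -1], 0, 1],
  [[0, 0, 0], 0, 1],
  [[0, 0, 0], 0, 1],
])

```text
clock: 40.08
tool_pos: [0.6608, -0.0083, 0.1781]
ee_rot: [-3.141, 0.001, -2.7]
force: [-0.4, -0.6, -1.4]
grip_width: 0.0856
grasp_force: 0.0
```

```bash
python3 go.py .45 .42
```

```text
pose [ 0.6608 -0.0083  0.1781] yaw -154.7 grip 0.0856 F [-0.4 -0.6 -1.4]
turn units -0.0 shift units tool x,y 0.187 11.933
```

Emit:
play_rows([
  [[0, 0.5, -0.3], 0, 1],
  [[0, 1, -0.3], 0, 1],
  [[0, 1, 0], 0, 1],
  [[0, 1, 0], 0, 1],
  [[0, 1, 0], 0, 1],
  [[0, 1, 0], 0, 1],
  [[0, 1, 0], 0, 1],
  [[0, 1, 0], 0, 1],
  [[0, 1, 0], 0, 1],
  [[0, 1, 0], 0, 1],
  [[0, 1, 0], 0, 1],
  [[0, 0.8, 0], 0, 1],
])

```text
clock: 41.58
tool_pos: [0.4653, 0.402, 0.2016]
ee_rot: [3.141, -0.001, -2.699]
force: [0.1, -0.7, 0.3]
grip_width: 0.0855
grasp_force: 0.0
```

```bash
python3 - <<'E'
from h import *
from workcell import eyes
f=load(eyes.grab_frame("top")); np.savez("t8.npz",**f); g=load(eyes.grab_frame("side"))
a=cv2.resize(f["img"][130:270,190:420],(800,487),interpolation=cv2.INTER_CUBIC)
cv2.imwrite("pics/t8.png",a); cv2.imwrite("pics/s8.png",cv2.resize(g["img"][120:300,220:460],(800,600),interpolation=cv2.INTER_CUBIC))
C=cloud(f);Z=C[...,2]
for n,(u,v,r,h) in dict(slide=(316,162,20,.035),tin=(391,171,24,.035),dish=(214,248,17,.021),jar=(283,225,11,.043),cover=(344,232,15,.021)).items():
    m=np.zeros((400,640),bool); W=Z[v-r:v+r,u-r:u+r]; m[v-r:v+r,u-r:u+r]=(W>h-.007)&(W<h+.01)
    print(n,*rect(f,m,h),"z",np.median(C[m][:,2]).round(4))
E
```

```text
slide [660.9  -9.8] [88.6 56.4] 25.5 687 z 0.0356
tin [ 641.  -215.8] [112.2  41. ] 18.4 621 z 0.0354
dish [423.7 264.3] [59.1 58.7] -88.0 410 z 0.0212
jar [488.2  79.5] [28.9 26.3] 1.3 104 z 0.0442
cover [469.7 -85.2] [44.2 44. ] -25.7 277 z 0.0218
```

View pics/t8.png

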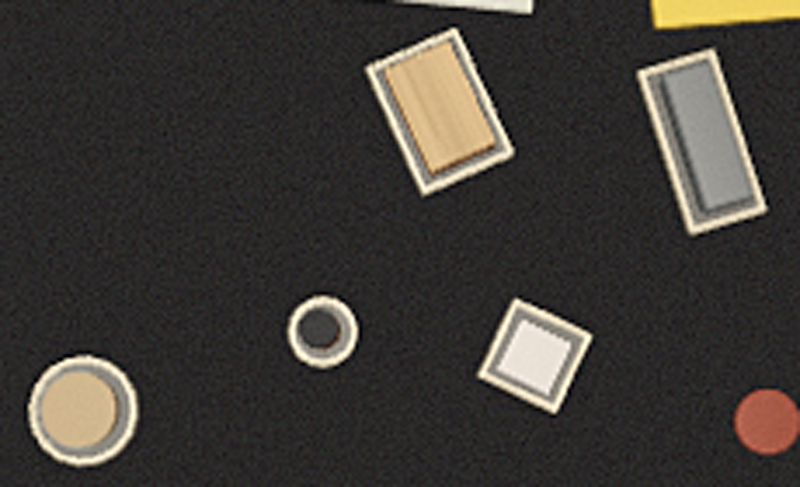

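View pics/s8.png

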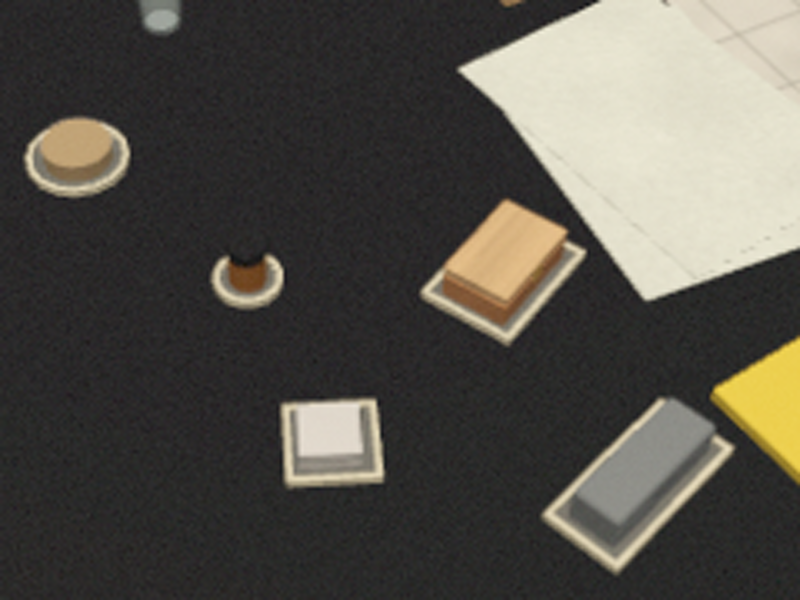

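All five things lie flat inside their recesses, each within about 2.5 mm of its tray's centre and at the right height.

Emit:
play_rows([
  [[0, 0, 0], 0, 1],
  [[0, 0, 0], 0, 1],
  [[0, 0, 0], 0, 1],
])

```text
clock: 42.05
tool_pos: [0.4679, 0.3996, 0.2017]
ee_rot: [-3.142, -0.0, -2.701]
force: [0.2, -0.5, 0.5]
grip_width: 0.0855
grasp_force: 0.0
```

```bash
python3 -c "
from workcell import ticket
print(ticket.close_job())"
```

```text
the job is handed in; nothing more can be done
None
```

All five things are in their own trays, lying flat and turned to fit, each within about 2.5 mm of centre in the last camera check; I handed the job in at about 42 s of robot time, and no verdict came back.

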